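# Clear the termination box and hold its lid at 45 degrees

## Task

The person across the bench has to work inside the fibre termination box, but two closed cases lie on its lid: stack them squarely on the large case that stands on the bench beside the box, first the medium one, then the small one on top, each centred and with its long side along the long side of the case below. Then raise the lid, which has a bar handle, to 45 degrees and keep holding it there, steady: it falls shut when let go, so the program finishes while the robot still holds the lid. Leave the large case and the other things on the bench where they are.

Things in the scene. Friction and masses are not known exactly. Their poses are not given: they have to be found in the camera images.
- enclosure: Fibre termination box: white flat box fixed to the bench, 220 mm (its x) by 280 mm (its y) by 70 mm high, its lid 10 mm more (lid top 80 mm above the bench). Origin: centre of its underside. Its x points from the hinge edge (nearest the robot) to the free edge (far from the robot), y along the hinge, z up.
- lid (a joint): Lid angle in rad: 0 shut, grows as the free far edge rises, stop at 1.3; 45 degrees is 0.785. The lid (0.4 kg, white, 220 x 280 x 10 mm) is hinged along the box's edge nearest the robot and swings up and back towards the robot; it falls shut when released. About 2.5 N at the handle carries it.
- lid_hinge (a point): Point on the lid's hinge axis, in the middle of the hinge edge, 70 mm above the bench; the frame turns with the lid: x along the lid from hinge to free edge, y along the hinge axis, z out of the lid's top.
- lid_handle (a point): Centre of the lid's bar handle: a round grey bar 12 mm thick and 110 mm long, parallel to the hinge, on two end posts, free all round, so it can turn between the fingers; 190 mm from the hinge axis along the lid, bar centre 38 mm above the lid's top face (48 mm above the hinge axis along the lid's z). Axes as lid_hinge.
- base_case_center (a point): Centre (half-way up) of the large closed black case that stands on the bench to the left or right of the box: 140 mm (x, long) by 92 mm (y) by 40 mm high, 0.7 kg; loose. z up.
- medium_case_center (a point): Centre of the medium closed black case, at first on the lid: 110 mm (x, long) by 64 mm (y) by 36 mm high, about 0.2 kg. z up. Either of the two cases may be on the left.
- small_case_center (a point): Centre of the small closed black case, at first on the lid beside the medium one: 80 mm (x, long) by 48 mm (y) by 34 mm high, about 0.13 kg. z up.
- cleaver: Bystander: fibre cleaver, grey and steel block 85 x 70 x 50 mm, on the side of the box where the large case is not. Origin: centre of underside.
- stripper: Bystander: stripping pliers with orange handles, about 160 mm long, 14 mm high, lying beyond the box. Origin: on the bench at the pivot.
- screwdriver: Bystander: screwdriver with a red handle, lying near the robot on its right. Origin: on the bench under it.
- alcohol_bottle: Bystander: white bottle, 64 mm across, 130 mm high. Origin: centre of underside.
- swab_jar: Bystander: jar, 70 mm across, 85 mm high. Origin: centre of underside.
- power_meter: Bystander: grey hand-held meter, 160 x 80 x 35 mm, lying beyond the box. Origin: centre of underside.

How it is judged:
By the outcome, as a careful person would: the job done as asked, in the order asked, and still so for the second after the job is handed in, while the arm keeps its last pose, push and grip.
It also fails if it takes over 64 s, if anything falls off the work surface, if the arm or the gripper's body presses on something with over 40 N, if the wrist force passes 120 N, or if a joint passes its speed limit or range.

## Robot

A 6-joint arm with a two-finger parallel gripper is mounted at the origin on the work surface. World frame = base frame: x ahead of the robot, y to its left, z up, the work surface at z = 0. Lengths are in m, angles in rad, forces in N, time in s.
With the tool pointing down it reaches from about 0.3 to 0.875 m from the base axis. Payload 6.4 kg.
Tool frame: the origin (TCP) lies on the centre line of the jaws, within the pads' length; the fingertips stand 17 mm ahead of it and the grasp point (between the pads) lies 2 mm behind it; z points along the fingers, x is the direction in which the jaws open and shut, and the axes are right-handed (so a half turn about z gives the same grasp; the last joint's range is limited). The gripper opens to 85 mm and grips with 20 to 120 N. Pads are 22 mm wide; open, the fingers measure 114 mm over their backs; the gripper's body (76 mm by 85 mm) begins 54 mm behind the grasp point. The pads swing forward as they close: fully open they stand 13 mm farther back than shut.
Start: joints at [-1.31, 0.181, 1.607, -0, 1.354, -0.206], TCP at [0.259, -0.513, 0.248] pointing down, gripper open.
Joint ranges: [-2.99, 2.99], [-0.89, 2.07], [0.3, 2.58], [-1.14, 4.28], [0, 2.63], [-3.12, 3.12]. Speed limits (rad/s): [2.57, 2.57, 3.01, 3.14, 3.14, 3.14].

## Interface

Orientations are given as a unit quaternion [w, x, y, z].
In Python, from bench import ctrl gives the robot as it stands.
- The arm moves only by the tool servo_tool, never from a script. Its argument "increments" is text: rows parted by semicolons, each of 5 numbers parted by spaces: the shift along the tool's x, y, z in cm, then the turn about the tool's z in rad, then the opening, from 0 (shut) to 1 (fully open). In form: dx dy dz yaw gripper; .... A call has 1 to 10 rows; each row shifts and turns the commanded pose from where the row before left it, along the tool's axes as they then stand; what a row does not reach is not made up. A row lasts 1/8 s, in which the tool goes at most 62.5 mm and 10.7 degrees, less where a joint would pass 70% of its speed; a pose out of reach is approached as far as the arm can. A call is refused whole if a number of a shift passes 6.25 or a number of a turn 0.188, either way. A call with a gripper value outside its range is refused whole. The fingers move at their own pace and stop on an object; the grip force is fixed at half the most. Time passes only in rows, so rows that do not move let the fingers close. It gives the time, the measured TCP pose, the force and the opening at its end, in the units of the state.
- ctrl.get_obs(): the state, without advancing time (a new reading comes with each control period).
- ctrl.camera(name): name is "scene" or "top" or "wrist"; returns (picture, depth): 400x640x3 uint8, red, green, blue; 400x640 float32, m along the optical axis (not along the pixel's ray), 0 where there is no reading.
- ctrl.camera_params(name): a dict with "mtx" (3x3 intrinsics, pixels), "position" and "attitude" of the camera in the world; the wrist camera has in their place "tool_from_camera" (4x4, takes a point from camera to tool coordinates, whose origin is the TCP and whose axes are the tool frame's). Camera axes: x right, y down, z forward; pixel columns grow to the right and rows downward; lengths in m; the calibration is good to about 2 mm. A picture is of the moment at which its call begins: read the wrist's pose just before it. camera_params takes no time and is no camera call.
- ctrl.hand_in(): hands the job in, once; it reports no verdict.
The state is a dict: "time_s": time; "q": joint angles; "dq": joint speeds; "joint_efforts": joint torques, N m; "eef_pos": TCP position; "eef_rot": TCP orientation; "wrist_force": force on the tool from outside, world axes, zero at the start; "torque": the same for the moment, N m; "opening": opening from 0.0 (shut) to 1.0 (fully open).
Only numpy, scipy, OpenCV 4.12 (cv2) and the standard library are available. Lean on these libraries where they do the work, as an engineer would, in place of code of your own. Each camera call takes 0.05 s, during which the arm holds its last target.

## Working session

There is one attempt and no reset: what is moved stays moved. The work goes in short steps, Python scripts to look and compute and a tool call to move; the robot and the scene stay as the last step left them, time stands still between calls to the robot, and variables do not carry over. Pictures are saved under pics/ and viewed, and the job is handed in when it is done.

Besides the shell and the picture viewer there is one more tool, called as a command line: name --argument value ..., lists and objects as JSON in quotes. servo_tool: Moves the arm, as the interface text tells. Its arguments: {"type":"object","properties":{"increments":{"type":"string"}},"required":["increments"]}

```bash
ls; mkdir -p pics; python3 - <<'E'
from bench import ctrl
import cv2,numpy as np
print(ctrl.get_obs())
for n in ("top","scene"):
    p,d=ctrl.camera(n); cv2.imwrite(f"pics/{n}0.png",p[:,:,::-1]); np.save(f"pics/{n}0.npy",d)
    print(n,ctrl.camera_params(n))
print(ctrl.camera_params("wrist"))
E
```

```text
pics
{'time_s': 0.0, 'q': array([-1.31031326e+00,  1.81552494e-01,  1.60805606e+00, -7.60062245e-06,
        1.35381034e+00, -2.06316454e-01]), 'dq': array([-2.17007138e-04, -1.34472637e-05,  5.84132403e-04,  1.23986690e-04,
       -5.67374252e-04,  1.25324734e-03]), 'joint_efforts': array([ 2.00654863e-04, -4.44864500e+01, -3.51339519e+01, -1.77757342e-04,
        9.25336877e-03,  1.91059951e-05]), 'eef_pos': array([ 0.25862771, -0.51293603,  0.24735448]), 'eef_rot': array([-6.25258291e-04,  8.51478357e-01, -5.24388952e-01, -6.65473417e-04]), 'wrist_force': array([-0.07591464,  0.07352908, -0.62508107]), 'torque': array([ 0.05288456, -0.01847575, -0.05980633]), 'opening': 0.9996544501711301}
top {'mtx': array([[374.97191201,   0.        , 326.61194679],
       [  0.        , 374.97191201, 205.62558224],
       [  0.        ,   0.        ,   1.        ]]), 'position': array([ 0.40694821, -0.01238263,  1.07474728]), 'attitude': array([-0.05776883,  0.70546299, -0.70394944,  0.05865076])}
scene {'mtx': array([[511.96475292,   0.        , 323.05510002],
       [  0.        , 511.96475292, 192.59815798],
       [  0.        ,   0.        ,   1.        ]]), 'position': array([ 1.66482305, -0.30680502,  0.83858908]), 'attitude': array([-0.38109685,  0.69447127,  0.53673077, -0.29050803])}
{'mtx': array([[349.81326071,   0.        , 321.59117671],
       [  0.        , 349.81326071, 195.75737608],
       [  0.        ,   0.        ,   1.        ]]), 'tool_from_camera': array([[ 9.99999536e-01,  7.97897767e-04, -5.40084154e-04,
         5.76473960e-04],
       [-5.78860670e-04,  9.45631432e-01,  3.25239696e-01,
        -8.44552139e-02],
       [ 7.70228579e-04, -3.25239233e-01,  9.45631455e-01,
        -1.25530918e-01],
       [ 0.00000000e+00,  0.00000000e+00,  0.00000000e+00,
         1.00000000e+00]])}
```

View pics/top0.png

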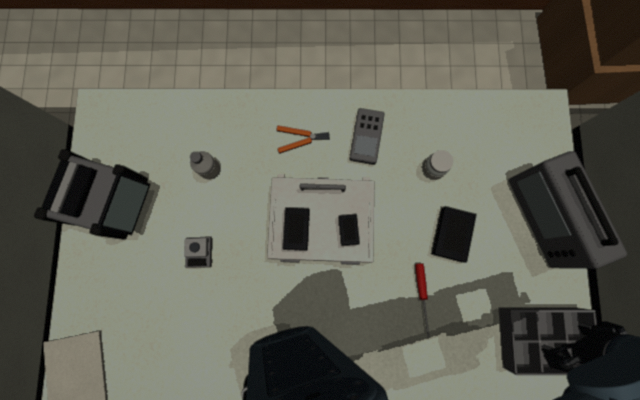

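View pics/scene0.png

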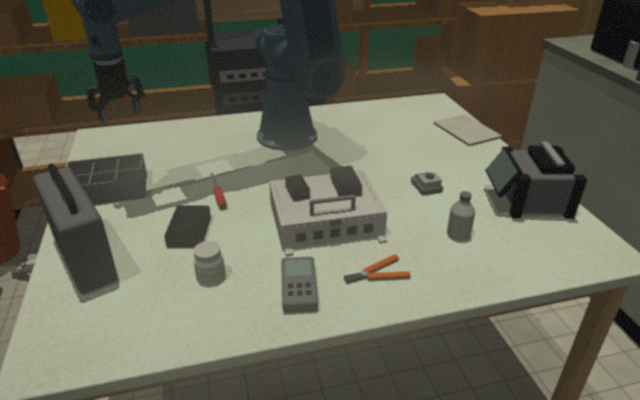

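The top view shows the medium case at about (296,229), the small one at (348,230), the handle at (323,187) and the large case at (454,234), on the robot's right. The cleaver is at (199,251), and the screwdriver at (421,282) lies near the large case.

```bash
cat > h.py <<'E'
import numpy as np,cv2
from scipy.spatial.transform import Rotation as R
def rot(q): return R.from_quat([q[1],q[2],q[3],q[0]]).as_matrix()
def cloud(d,par,T=None):
    K=par["mtx"]; h,w=d.shape
    v,u=np.mgrid[:h,:w]
    P=np.stack([(u-K[0,2])/K[0,0]*d,(v-K[1,2])/K[1,1]*d,d],-1)
    if T is not None: return P@T[:3,:3].T+T[:3,3]
    return P@rot(par["attitude"]).T+par["position"]
def wristT(o,par):
    T=np.eye(4);T[:3,:3]=rot(o["eef_rot"]);T[:3,3]=o["eef_pos"]
    return T@par["tool_from_camera"]
def rect(pts):
    (c,s,a)=cv2.minAreaRect((pts[:,:2]*1000).astype(np.float32))
    if s[0]<s[1]: s=(s[1],s[0]);a+=90
    return np.round(c,1),np.round(s,1),round((a+90)%180-90,2)
E
python3 - <<'E'
from h import *
from bench import ctrl
par=ctrl.camera_params("top")
d=np.load("pics/top0.npy");im=cv2.imread("pics/top0.png")
W=cloud(d,par)
g=im.max(2)
print("bench",W[300,150],W[200,400],W[130,250])
for n,(u0,u1,v0,v1),zr in [("med",(275,318,200,258),(.1,.125)),("small",(330,366,208,252),(.1,.125)),("big",(425,485,200,268),(.025,.055)),("lid",(255,390,170,270),(.06,.095)),("handle",(290,360,176,198),(.1,.14)),("clv",(180,218,230,272),(.02,.08)),("screw",(410,430,255,335),(.008,.05))]:
    m=np.zeros(g.shape,bool);m[v0:v1,u0:u1]=1
    m&=(W[...,2]>zr[0])&(W[...,2]<zr[1])&(d>0)
    if n in("med","small","big"): m&=g<70
    p=W[m]; print(n,len(p),rect(p),p.mean(0).round(4),np.median(p[:,2]).round(4))
E
```

```text
bench [0.31820255 0.47684152 0.00283385] [ 6.02875934e-01 -2.27399748e-01 -2.97142288e-04] [8.15527693e-01 2.17132501e-01 2.33925114e-04]
med 1039 (array([506.9,  65.8]), array([107.9,  63.1]), -2.63) [0.506  0.0654 0.1168] 0.117
small 562 (array([504.9, -69.9]), array([78.4, 47.2]), 4.31) [ 0.5042 -0.0695  0.1149] 0.115
big 1717 (array([ 501.5, -368.6]), array([138.4,  92.1]), -14.48) [ 0.5005 -0.3662  0.0405] 0.041
lid 6712 (array([535.9,   1.2]), array([280.2, 231.9]), 88.11) [ 0.5373 -0.0033  0.0809] 0.0809
handle 217 (array([617.6,  -1.3]), array([119.9,  12.4]), 87.82) [ 0.6167 -0.0018  0.1229] 0.1237
clv 770 (array([450.7, 345.5]), array([83.6, 69.9]), 0.87) [0.4508 0.343  0.0368] 0.0413
screw 418 (array([ 326.1, -277.2]), array([191.4,  25.8]), 3.1) [ 0.3542 -0.2754  0.0219] 0.0231
```

servo_tool --increments "-3.4 -4 0 0 1;-3.4 -4 0 0 1;-3.4 -4 0 0 1;-3.4 -4 0 0 1;-3.4 -4 0 0 1;-3.4 -4 0 0 1;-3.4 -4 0 0 1;-3.4 -4 0 0 1;-3.4 -4 0 0 1;-3.4 -4 0 0 1"

```text
time_s: 1.35
eef_pos: [0.4632, -0.0281, 0.2482]
eef_rot: [0.0, 0.851, -0.524, 0.0]
wrist_force: [0.1, -1.5, 0.6]
opening: 1.002
```

servo_tool --increments "0 0 0 0.17 1;0 0 0 0.17 1;0 0 0 0.17 1;0 0 0 0 1"

```text
time_s: 1.85
eef_pos: [0.4627, -0.0297, 0.2479]
eef_rot: [-0.0, -0.692, 0.722, 0.0]
wrist_force: [0.6, -0.9, 0.3]
opening: 1.003
```

```bash
cat >> h.py <<'E'
def go(o,target,heading):
    """print tool-frame shift (cm) and yaw left; heading of tool x in world, deg"""
    M=rot(o["eef_rot"]); d=M.T@(np.array(target)-o["eef_pos"])*100
    h=np.degrees(np.arctan2(M[1,0],M[0,0])); e=(h-heading+90)%180-90
    print("t",o["time_s"],"pos",o["eef_pos"].round(4),"head",h.round(2),"tilt",M[:,2].round(4),"F",o["wrist_force"].round(1),"open",round(o["opening"],3))
    c=np.deg2rad(heading) if abs((h-heading+180)%360-180)<90 else np.deg2rad(heading+180)
    d2=np.array([[np.cos(c),np.sin(c),0],[np.sin(c),-np.cos(c),0],[0,0,-1]]).T@(np.array(target)-o["eef_pos"])*100
    print("shift now",d.round(2),"yaw",np.deg2rad(e).round(3),"shift after yaw",d2.round(2))
E
python3 - <<'E'
from h import *
from bench import ctrl
o=ctrl.get_obs(); go(o,[.507,.066,.2],-92.6); print(o['q'].round(2))
E
```

```text
t 1.85 pos [ 0.4627 -0.0297  0.2479] head -92.38 tilt [-7.e-04  2.e-04 -1.e+00] F [ 0.6 -0.9  0.3] open 1.003
shift now [-9.74 -4.03  4.79] yaw 0.004 shift after yaw [-9.76 -3.99  4.79]
[-0.32 -0.07  1.88 -0.    1.34  1.29]
```

servo_tool --increments "-3.2 -1.4 0 0 1;-3.3 -1.3 0 0 1;-3.2 -1.3 0 0 1;0 0 0 0 1;0 0 0 0 1"

```text
time_s: 2.48
eef_pos: [0.5067, 0.065, 0.248]
eef_rot: [-0.0, -0.692, 0.721, 0.0]
wrist_force: [0.7, -0.1, -0.4]
opening: 0.997
```

```bash
python3 - <<'E'
from h import *
from bench import ctrl
o=ctrl.get_obs(); par=ctrl.camera_params("wrist")
p,d=ctrl.camera("wrist"); cv2.imwrite("pics/w1.png",p[:,:,::-1])
W=cloud(d,par,wristT(o,par)); g=p.max(2)
m=(W[...,2]>.1)&(W[...,2]<.13)&(d>0)&(g<75)&(W[...,0]<.585)
n,l,st,c=cv2.connectedComponentsWithStats(m.astype(np.uint8))
for i in range(1,n):
    if st[i,4]>300: print(c[i],st[i],rect(W[l==i]),np.median(W[l==i][:,2]))
m=(W[...,2]>.06)&(W[...,2]<.095)&(d>0); print("lid z",np.median(W[m][:,2]))
m=(W[...,2]>.115)&(W[...,2]<.14)&(d>0)&(W[...,0]>.59); print("handle",m.sum(),rect(W[m]) if m.sum()>10 else 0)
go(o,[.507,.066,.2],-92.6)
E
```

```text
[319.40007151 180.50956382] [  276   114    87   137 11188] (array([509. ,  66.1]), array([109.3,  65. ]), -2.29) 0.11596276798568941
[491.95875358 178.41833509] [ 458  127   71  105 6643] (array([506.8, -69.8]), array([79.9, 48.5]), 4.7) 0.11375244303560239
lid z 0.07985952015530068
handle 3595 (array([617.8,  -1.8]), array([120.9,  12.1]), 88.08)
t 2.475 pos [0.5067 0.065  0.248 ] head -92.35 tilt [-9.e-04 -3.e-04 -1.e+00] F [ 0.7 -0.1 -0.4] open 0.997
shift now [-0.11 -0.03  4.8 ] yaw 0.004 shift after yaw [-0.11 -0.02  4.8 ]
```

View pics/w1.png

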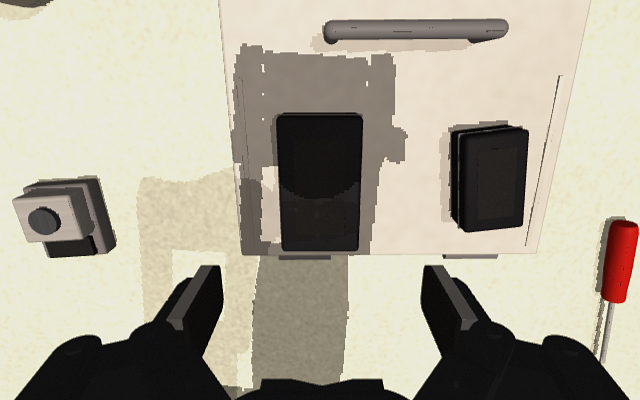

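The wrist view shows the medium case between the fingers at (319,180), the small one at (492,178), and the handle at (415,30) well clear. The sizes match the given ones.

servo_tool --increments "-0.1 -0.1 3 0 1;0 0 3 0 1;0 0 3 0 1;0 0 3 0 1;0 0 1.3 0 1;0 0 1 0 1;0 0 0 0 1;0 0 0 0 1"

```text
time_s: 3.52
eef_pos: [0.5089, 0.0662, 0.1063]
eef_rot: [0.001, -0.692, 0.722, -0.001]
wrist_force: [-0.1, 0.7, -0.5]
opening: 0.998
```

servo_tool --increments "0 0 0 0 0.6;0 0 0 0 0.4;0 0 0 0 0.2;0 0 0 0 0;0 0 0 0 0;0 0 0 0 0;0 0 0 0 0;0 0 0 0 0"

```text
time_s: 4.53
eef_pos: [0.5089, 0.0663, 0.1065]
eef_rot: [0.001, -0.692, 0.722, -0.001]
wrist_force: [-1.1, 0.3, 5.6]
opening: 0.738
```

servo_tool --increments "0 0 -1 0 0;0 0 -2 0 0;0 0 -3 0 0;0 0 -4 0 0;0 0 -2 0 0;0 0 0 0 0;0 0 0 0 0"

```text
time_s: 5.4
eef_pos: [0.5074, 0.0664, 0.2242]
eef_rot: [-0.001, -0.692, 0.722, 0.001]
wrist_force: [-0.5, 0.6, -2.7]
opening: 0.735
```

```bash
python3 - <<'E'
from h import *
from bench import ctrl
o=ctrl.get_obs(); par=ctrl.camera_params("top")
p,d=ctrl.camera("top"); cv2.imwrite("pics/t1.png",p[:,:,::-1])
go(o,[.502,-.3675,.226],-104.5)
W=cloud(d,par);g=p.max(2)
m=np.zeros(g.shape,bool);m[195:275,420:490]=1
m&=(W[...,2]>.03)&(W[...,2]<.055)&(g<60);print(m.sum(),rect(W[m]),np.median(W[m][:,2]))
c=W[m][:,:2]; print(c.mean(0))
E
```

```text
t 5.4 pos [0.5074 0.0664 0.2242] head -92.47 tilt [-1.7e-03  2.0e-04 -1.0e+00] F [-0.5  0.6 -2.7] open 0.735
shift now [43.37 -1.33 -0.18] yaw 0.21 shift after yaw [ 42.14 -10.34  -0.18]
1652 (array([ 501.6, -367.9]), array([138.8,  92.1]), -15.44) 0.04092944482476013
[ 0.50041056 -0.36668963]
```

View pics/t1.png

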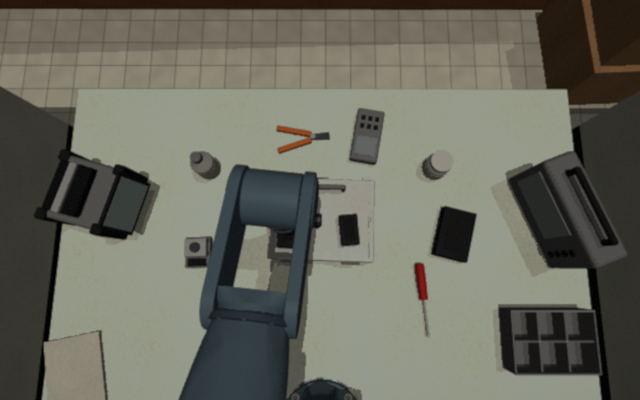

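servo_tool --increments "2 0 0 0 0;4 0 0 0 0;4.5 0 0 0 0;4.5 0 0 0 0;4.5 0 0 0 0;4.5 0 0 0 0;4 0 0 0 0;2 0 0 0 0;0 0 0 0.105 0;0 0 0 0.105 0"

```text
time_s: 6.7
eef_pos: [0.4947, -0.2329, 0.224]
eef_rot: [-0.0, -0.611, 0.792, 0.001]
wrist_force: [-0.2, 1.0, -1.5]
opening: 0.735
```

servo_tool --increments "0 0 0 0 0;0 0 0 0 0"

```text
time_s: 6.95
eef_pos: [0.4951, -0.2328, 0.2248]
eef_rot: [-0.0, -0.613, 0.79, 0.001]
wrist_force: [-0.9, 0.4, -2.4]
opening: 0.737
```

```bash
python3 - <<'E'
from h import *
from bench import ctrl
o=ctrl.get_obs(); par=ctrl.camera_params("wrist")
p,d=ctrl.camera("wrist"); cv2.imwrite("pics/w2.png",p[:,:,::-1])
W=cloud(d,par,wristT(o,par)); g=p.max(2)
m=(W[...,2]>.03)&(W[...,2]<.055)&(d>0)&(g<75)
n,l,st,c=cv2.connectedComponentsWithStats(m.astype(np.uint8))
for i in range(1,n):
    if st[i,4]>300: print(c[i],st[i],rect(W[l==i]),np.median(W[l==i][:,2]))
T=np.linalg.inv(wristT(o,par)@np.linalg.inv(par["tool_from_camera"]))
# held case in tool frame
P=W@T[:3,:3].T+T[:3,3]
m=(d>0)&(g<75)&(abs(P[...,0])<.034)&(abs(P[...,1])<.08)&(P[...,2]>-.02)&(P[...,2]<.04)
q=P[m]; print("held",m.sum(),q.min(0),q.max(0)); q2=q[q[:,2]<-.003]; print(rect(q2),np.median(q2[:,2]))
go(o,[.502,-.368,.226],-104.8)
E
```

```text
[469.89810314 120.00776526] [  410    42   128   160 16870] (array([ 502.1, -369.8]), array([138.7,  92.3]), -14.6) 0.039895519599401574
[613.77660008 332.00326131] [ 601  276   39  124 2453] (array([ 226.2, -491.3]), array([162.5,  37.5]), -12.61) 0.042242131787753434
held 38682 [-0.03399974 -0.05551496 -0.01999696] [0.03328672 0.04569444 0.02285527]
(array([-0.3, -4.8]), array([100.8,  67.3]), 89.88) -0.009514458324906383
t 6.95 pos [ 0.4951 -0.2328  0.2248] head -104.36 tilt [-7.e-04  7.e-04 -1.e+00] F [-0.9  0.4 -2.4] open 0.737
shift now [12.92 -4.02 -0.13] yaw 0.008 shift after yaw [12.89 -4.12 -0.12]
```

View pics/w2.png

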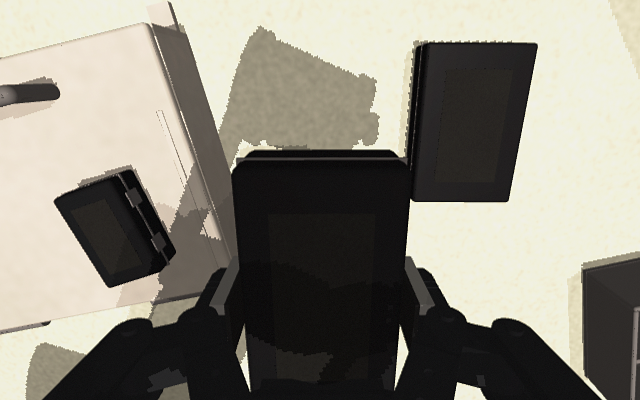

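The held case is central and square in the jaws: its top is at tool z −9.5 mm and its far end at −55.5 mm. The large case shows at (470,120). Next, move over it and lower partway.

servo_tool --increments "2 -0.6 0 0 0;3 -1 0 0 0;3 -1 0 0 0;3 -1 0 0 0;2 -0.5 0 0 0;0 0 3 0 0;0 0 4 0 0;0 0 4 0 0;0 0 2 0 0;0 0 0 0 0"

```text
time_s: 8.25
eef_pos: [0.5016, -0.369, 0.0939]
eef_rot: [-0.0, -0.612, 0.791, 0.002]
wrist_force: [-1.6, -0.3, -2.3]
opening: 0.735
```

```bash
python3 - <<'E'
from h import *
from bench import ctrl
go(ctrl.get_obs(),[.502,-.369,.067],-104.6)
E
```

```text
t 8.25 pos [ 0.5016 -0.369   0.0939] head -104.5 tilt [-0.0022  0.0023 -1.    ] F [-1.6 -0.3 -2.3] open 0.735
shift now [-0.01 -0.04  2.69] yaw 0.002 shift after yaw [-0.01 -0.04  2.69]
```

servo_tool --increments "0 0 1 0 0;0 0 1 0 0;0 0 0.5 0 0;0 0 0.2 0 0;0 0 0 0 0;0 0 0 0 0"

```text
time_s: 9.0
eef_pos: [0.5025, -0.3697, 0.0687]
eef_rot: [0.0, -0.612, 0.791, -0.0]
wrist_force: [-0.3, -0.5, -2.1]
opening: 0.733
```

servo_tool --increments "0 0 0.1 0 0;0 0 0.1 0 0;0 0 0 0 0;0 0 0 0 0"

```text
time_s: 9.5
eef_pos: [0.5024, -0.3697, 0.0666]
eef_rot: [0.0, -0.612, 0.791, -0.0]
wrist_force: [-1.6, 0.5, 1.1]
opening: 0.736
```

servo_tool --increments "0 0 0 0 0.78;0 0 0 0 0.82;0 0 0 0 0.88;0 0 0 0 0.95;0 0 0 0 1;0 0 0 0 1;0 0 -1 0 1;0 0 -2 0 1;0 0 -4 0 1;0 0 -5 0 1"

```text
time_s: 10.75
eef_pos: [0.5021, -0.3693, 0.1882]
eef_rot: [-0.0, -0.612, 0.791, 0.0]
wrist_force: [1.2, -0.2, 0.8]
opening: 0.999
```

servo_tool --increments "-3 0.5 -2 0 1;-5 1 0 0 1;-5 1 0 0 1;0 0 0 0 1;0 0 0 0 1"

```text
time_s: 11.38
eef_pos: [0.5112, -0.238, 0.2078]
eef_rot: [0.0, -0.612, 0.791, -0.001]
wrist_force: [0.1, -0.8, 0.2]
opening: 0.999
```

```bash
cat > look.py <<'E'
from h import *
from bench import ctrl
import sys
o=ctrl.get_obs(); par=ctrl.camera_params("wrist")
p,d=ctrl.camera("wrist"); cv2.imwrite(f"pics/{sys.argv[1]}.png",p[:,:,::-1])
W=cloud(d,par,wristT(o,par)); g=p.max(2)
for name,a,b in (("base",.03,.055),("med",.066,.09),("small",.1,.125)):
    m=(W[...,2]>a)&(W[...,2]<b)&(d>0)&(g<75)
    n,l,st,c=cv2.connectedComponentsWithStats(m.astype(np.uint8))
    for i in range(1,n):
        if st[i,4]>500: print(name,c[i].round(),st[i],rect(W[l==i]),np.median(W[l==i][:,2]).round(4))
go(o,eval(sys.argv[2]),float(sys.argv[3]))
E
python3 look.py w3 "[.507,-.07,.2]" -85.4
```

```text
base [450. 122.] [ 412   64  132  162 5846] (array([ 502.2, -369.7]), array([139. ,  92.2]), -14.65) 0.0398
base [621. 341.] [ 608  302   32   95 1772] (array([ 256.1, -491.4]), array([101.9,  27.7]), -14.93) 0.0426
med [491. 154.] [  439    84   110   143 12504] (array([ 502.6, -369.1]), array([109.5,  64.6]), -14.33) 0.0759
med [143. 240.] [114 198  55  88 632] (array([506.6, -92.9]), array([82.2,  6.8]), 3.82) 0.0861
small [101. 262.] [  41  203  122  118 7798] (array([506.3, -71.8]), array([80.9, 49.6]), 4.95) 0.1139
t 11.375 pos [ 0.5112 -0.238   0.2078] head -104.47 tilt [ 0.0018 -0.0018 -1.    ] F [ 0.1 -0.8  0.2] open 0.999
shift now [-16.16   4.61   0.75] yaw -0.333 shift after yaw [-16.78  -0.92   0.78]
```

View pics/w3.png

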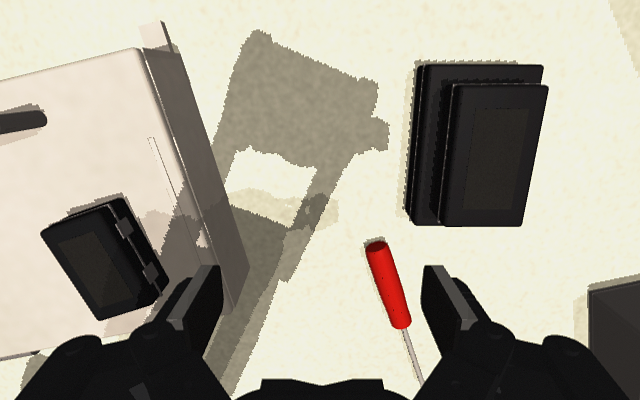

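The medium case sits centred on the large one, 0.7 mm off and about 0.3° out. Now the small one.

servo_tool --increments "0 0 0 -0.167 1;0 0 0 -0.168 1;-4 -0.2 0 0 1;-5 -0.3 0 0 1;-5 -0.2 0 0 1;-2.8 -0.2 0 0 1;0 0 0 0 1;0 0 0 0 1"

```text
time_s: 12.42
eef_pos: [0.5064, -0.0707, 0.2066]
eef_rot: [0.0, 0.735, -0.678, 0.0]
wrist_force: [-0.1, 0.4, 1.0]
opening: 0.998
```

```bash
python3 look.py w4 "[.5067,-.0698,.104]" -85.3
```

```text
base [608. 216.] [ 561  132   79  151 4562] (array([ 486.4, -331. ]), array([148.2,  67.7]), 18.5) 0.0396
med [630. 255.] [612 224  28  53 814] (array([ 471.8, -331.2]), array([46.1, 18.8]), 13.71) 0.0737
small [258.  28.] [140  16 183  26 581] (array([613.5, -12.7]), array([99.5,  7.6]), -89.95) 0.1207
small [321. 202.] [ 284  146   74  115 8101] (array([507.1, -70.7]), array([80. , 48.8]), 5.42) 0.1139
t 12.425 pos [ 0.5064 -0.0707  0.2066] head -85.37 tilt [ 5.e-04 -8.e-04 -1.e+00] F [-0.1  0.4  1. ] open 0.998
shift now [-0.1  -0.04 10.26] yaw -0.001 shift after yaw [-0.09 -0.04 10.26]
```

View pics/w4.png

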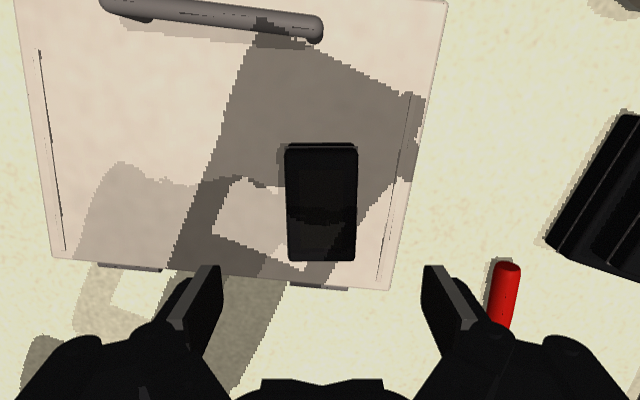

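servo_tool --increments "0 -0.1 3 -0.006 1;0 0 3 0 1;0 0 2 0 1;0 0 1.4 0 1;0 0 0.7 0 1;0 0 0 0 1;0 0 0 0 1"

```text
time_s: 13.35
eef_pos: [0.5076, -0.0695, 0.1061]
eef_rot: [-0.0, 0.737, -0.675, 0.001]
wrist_force: [0.2, -0.1, 0.3]
opening: 1.0
```

servo_tool --increments "0 0 0 0 0.8;0 0 0 0 0.6;0 0 0 0 0.4;0 0 0 0 0.2;0 0 0 0 0;0 0 0 0 0;0 0 0 0 0;0 0 0 0 0;0 0 0 0 0"

```text
time_s: 14.48
eef_pos: [0.5074, -0.0694, 0.106]
eef_rot: [-0.0, 0.737, -0.675, 0.001]
wrist_force: [-0.7, -0.3, 5.9]
opening: 0.544
```

servo_tool --increments "0 0 -1 0 0;0 0 -2 0 0;0 0 -4 0 0;0 0 -4 0 0;0 0 -1 0 0;4 0 0 0 0;5 0 0 0 0;5 0 0 0 0;3 0 0 0 0;0 0 0 0.17 0"

```text
time_s: 15.72
eef_pos: [0.521, -0.2406, 0.2235]
eef_rot: [-0.0, -0.675, 0.738, 0.001]
wrist_force: [0.2, 0.5, -1.2]
opening: 0.55
```

servo_tool --increments "0 0 0 0.165 0;0 0 0 0 0;0 0 0 0 0;0 0 0 0 0"

```text
time_s: 16.23
eef_pos: [0.5218, -0.2383, 0.225]
eef_rot: [-0.0, -0.615, 0.788, 0.0]
wrist_force: [-0.1, -0.1, -1.7]
opening: 0.551
```

```bash
python3 look.py w5 "[.5024,-.3694,.102]" -104.5; python3 - <<'E'
from h import *
from bench import ctrl
o=ctrl.get_obs(); par=ctrl.camera_params("wrist")
p,d=ctrl.camera("wrist");g=p.max(2)
P=cloud(d,par,par["tool_from_camera"])
m=(d>0)&(g<75)&(abs(P[...,0])<.026)&(abs(P[...,1])<.06)&(P[...,2]>-.02)&(P[...,2]<.04)
q=P[m]; print("held",m.sum(),q.min(0),q.max(0)); q2=q[(q[:,2]<0)&(q[:,1]<.01)]; print(rect(q2),np.median(q2[:,2]))
E
```

```text
base [446. 131.] [ 409   78  124  151 5114] (array([ 502.6, -369.7]), array([139.1,  92. ]), -14.71) 0.0397
base [609. 342.] [ 595  298   45  102 2157] (array([ 240.6, -492.1]), array([143.5,  43. ]), -18.03) 0.0421
med [483. 162.] [  435    98   101   132 10704] (array([ 502.8, -369.2]), array([109.1,  64.4]), -14.3) 0.0759
t 16.225 pos [ 0.5218 -0.2383  0.225 ] head -104.05 tilt [-4.e-04  3.e-04 -1.e+00] F [-0.1 -0.1 -1.7] open 0.551
shift now [13.19 -1.31 12.3 ] yaw 0.008 shift after yaw [13.18 -1.41 12.3 ]
held 23426 [-0.02597778 -0.03975235 -0.01999806] [0.0258939  0.04102725 0.02293438]
(array([ -0. , -14.7]), array([51.9, 49.5]), 0.02) -0.007936104886190731
```

View pics/w5.png

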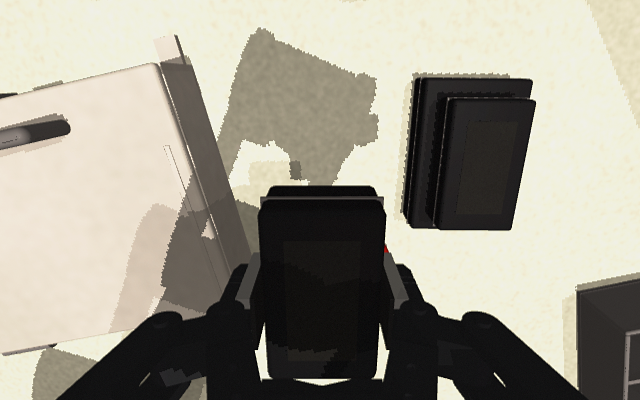

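The small case is held square with its centre at tool y ≈ 0. The stack shows at (483,162), so move over it and lower.

servo_tool --increments "2 -0.2 0 0.008 0;4 -0.5 0 0 0;4 -0.4 0 0 0;3.2 -0.3 0 0 0;0 0 3 0 0;0 0 3 0 0;0 0 2.5 0 0;0 0 1 0 0;0 0 0 0 0;0 0 0 0 0"

```text
time_s: 17.58
eef_pos: [0.5028, -0.3707, 0.1317]
eef_rot: [0.0, -0.611, 0.791, -0.001]
wrist_force: [0.3, 0.5, -1.4]
opening: 0.545
```

```bash
python3 - <<'E'
from h import *
from bench import ctrl
go(ctrl.get_obs(),[.5026,-.3693,.1025],-104.5)
E
```

```text
t 17.575 pos [ 0.5028 -0.3707  0.1317] head -104.62 tilt [ 0.0015 -0.0018 -1.    ] F [ 0.3  0.5 -1.4] open 0.545
shift now [-0.14  0.06  2.92] yaw -0.002 shift after yaw [-0.13  0.06  2.92]
```

servo_tool --increments "-0.1 0 1 0 0;0 0 1 0 0;0 0 0.5 0 0;0 0 0.3 0 0;0 0 0 0 0;0 0 0 0 0"

```text
time_s: 18.32
eef_pos: [0.5026, -0.369, 0.1024]
eef_rot: [0.0, -0.611, 0.791, -0.0]
wrist_force: [0.3, 0.2, -1.6]
opening: 0.552
```

```bash
python3 - <<'E'
from h import *
from bench import ctrl
go(ctrl.get_obs(),[.5026,-.3693,.1025],-104.5)
E
```

```text
t 18.325 pos [ 0.5026 -0.369   0.1024] head -104.62 tilt [ 3.e-04 -3.e-04 -1.e+00] F [ 0.3  0.2 -1.6] open 0.552
shift now [ 0.03 -0.01 -0.01] yaw -0.002 shift after yaw [ 0.03 -0.01 -0.01]
```

servo_tool --increments "0 0 0.1 0 0;0 0 0 0 0;0 0 0 0 0"

```text
time_s: 18.7
eef_pos: [0.5026, -0.369, 0.102]
eef_rot: [0.0, -0.611, 0.791, -0.0]
wrist_force: [-1.7, 1.0, 5.1]
opening: 0.549
```

servo_tool --increments "0 0 0 0 0.6;0 0 0 0 0.65;0 0 0 0 0.75;0 0 0 0 0.9;0 0 0 0 1;0 0 0 0 1;0 0 -1 0 1;0 0 -2 0 1;0 0 -4 0 1;0 0 -4 0 1"

```text
time_s: 19.95
eef_pos: [0.5026, -0.369, 0.2141]
eef_rot: [0.0, -0.611, 0.791, -0.001]
wrist_force: [0.8, -0.8, 0.5]
opening: 0.998
```

servo_tool --increments "-3 0.5 0 0 1;-5 1 0 0 1;-5 1 0 0 1;0 0 0 0 1;0 0 0 0 1"

```text
time_s: 20.58
eef_pos: [0.5117, -0.2373, 0.2129]
eef_rot: [0.0, -0.612, 0.791, -0.001]
wrist_force: [0.0, -0.2, 0.1]
opening: 0.996
```

```bash
python3 look.py w6 "[.618,-.0015,.22]" -2
```

```text
base [448. 122.] [ 411   64  129  160 5591] (array([ 502., -369.]), array([139.3,  92. ]), -15.18) 0.0398
base [619. 337.] [ 606  297   34   95 1792] (array([ 257.6, -491.7]), array([102.6,  31.1]), -17.59) 0.0426
med [475. 133.] [ 439   84  106  140 4782] (array([ 503.1, -368.8]), array([108.7,  64. ]), -14.65) 0.0757
small [510. 166.] [ 465  110   94  115 8546] (array([ 502.1, -368.2]), array([79.2, 48.4]), -14.57) 0.1098
t 20.575 pos [ 0.5117 -0.2373  0.2129] head -104.58 tilt [ 0.0018 -0.0019 -1.    ] F [ 0.  -0.2  0.1] open 0.996
shift now [-25.5   -4.35  -0.74] yaw 1.351 shift after yaw [-9.8  23.94 -0.71]
```

View pics/w6.png

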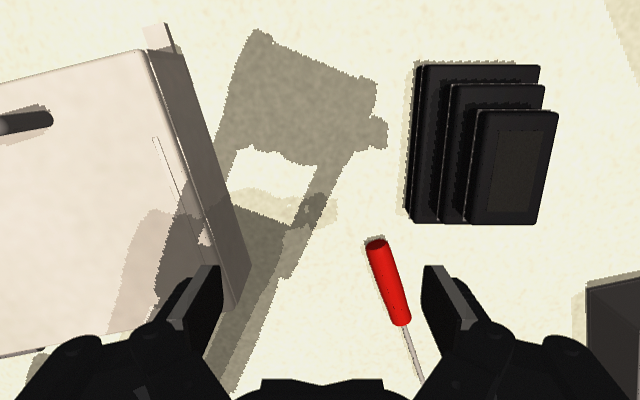

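The stack at (510,166) is square: the three centres agree within about 1 mm and the yaws are −14.6 to −15.2°. Now to the handle.

servo_tool --increments "-3 -0.5 0 0 1;-5 -0.9 0 0 1;-5 -0.9 0 0 1;-5 -0.8 0 0 1;-5 -0.8 0 0 1;-2.5 -0.4 0 0 1;0 0 0 0 1"

```text
time_s: 21.5
eef_pos: [0.618, -0.0005, 0.2113]
eef_rot: [0.0, -0.612, 0.791, -0.0]
wrist_force: [0.0, -1.7, -0.8]
opening: 1.0
```

servo_tool --increments "0 0 0 -0.178 1;0 0 0 -0.179 1;0 0 0 -0.179 1;0 0 0 -0.179 1;0 0 0 -0.179 1;0 0 0 -0.179 1;0 0 0 -0.179 1;0 0 0 -0.179 1;0 0 0 -0.18 1;0 0 0 -0.18 1"

```text
time_s: 22.75
eef_pos: [0.6171, -0.0033, 0.2114]
eef_rot: [0.0, 1.0, -0.016, -0.0]
wrist_force: [-0.3, -0.2, -0.1]
opening: 1.001
```

servo_tool --increments "0 0 0 0 1;0 0 0 0 1"

```text
time_s: 23.0
eef_pos: [0.6171, -0.0021, 0.2113]
eef_rot: [0.0, 1.0, -0.02, 0.0]
wrist_force: [0.3, 0.1, 0.2]
opening: 1.0
```

```bash
python3 - <<'E'
from h import *
from bench import ctrl
o=ctrl.get_obs(); par=ctrl.camera_params("wrist")
p,d=ctrl.camera("wrist"); cv2.imwrite("pics/w7.png",p[:,:,::-1])
W=cloud(d,par,wristT(o,par))
m=(d>0)&(W[...,2]>.114)&(W[...,2]<.135)&(abs(W[...,0]-.618)<.04)&(abs(W[...,1])<.09)
q=W[m];print("handle",m.sum(),rect(q),q[:,2].max(),q.min(0),q.max(0))
m=(d>0)&(W[...,2]>.073)&(W[...,2]<.088)&(abs(W[...,1])<.2)
print("lid",m.sum(),rect(W[m]),np.median(W[m][:,2]))
go(o,[.618,-.0015,.116],-2)
E
```

```text
handle 3076 (array([617.6,  -1. ]), array([120.6,  11.9]), 88.18) 0.12566054870128499 [ 0.61025776 -0.06118237  0.11445856] [0.62534641 0.05926528 0.12566055]
lid 90444 (array([536.1,  -3.3]), array([271.3, 230.9]), 88.14) 0.07988670191661626
t 23.0 pos [ 0.6171 -0.0021  0.2113] head -2.29 tilt [ 0.e+00 -2.e-04 -1.e+00] F [0.3 0.1 0.2] open 1.0
shift now [ 0.08 -0.06  9.53] yaw -0.005 shift after yaw [ 0.09 -0.06  9.53]
```

View pics/w7.png

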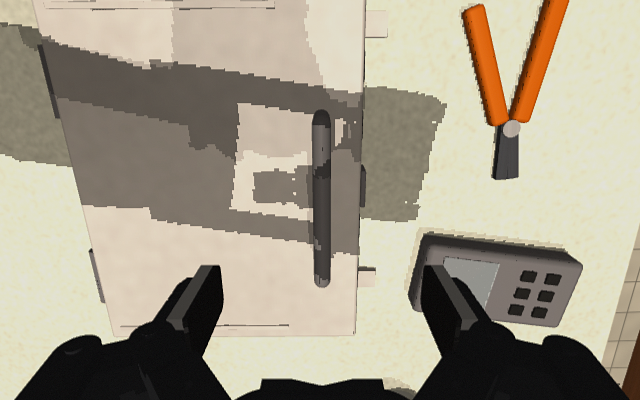

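The bar runs from (321,110) to (321,285) and its centre is (0.618, −0.001). The fingers straddle it, clear of the meter in height.

servo_tool --increments "0.05 0 2 -0.007 1;0 0 3 0 1;0 0 2 0 1;0 0 1.5 0 1;0 0 0.6 0 1;0 0 0 0 1;0 0 0 0 1"

```text
time_s: 23.92
eef_pos: [0.6183, -0.001, 0.1213]
eef_rot: [0.0, 1.0, -0.014, 0.001]
wrist_force: [-0.4, -0.3, 0.0]
opening: 1.001
```

servo_tool --increments "0 0 0 0 0.8;0 0 0 0 0.6;0 0 0 0 0.4;0 0 0 0 0.2;0 0 0 0 0;0 0 0 0 0;0 0 0 0 0;0 0 0 0 0;0 0 0 0 0;0 0 0 0 0"

```text
time_s: 25.18
eef_pos: [0.6171, -0.0008, 0.1204]
eef_rot: [-0.0, 1.0, -0.014, -0.001]
wrist_force: [-6.1, 0.2, 4.8]
opening: 0.114
```

```bash
python3 - <<'E'
from h import *
from bench import ctrl
o=ctrl.get_obs()
go(o,[.6177,-.0013,.118],-1.85)
# arc path, in lid-plane: radial (x', along tool x) and z
r=np.hypot(.19,.048);a0=np.arctan2(.048,.19)
prev=None
for t in np.radians(np.arange(0,46,2.5)):
    P=r*np.array([np.cos(a0+t),np.sin(a0+t)])*100
    if prev is not None: print(round(np.degrees(t),1),(P-prev).round(3),(P-r*100*np.array([np.cos(a0),np.sin(a0)])).round(2))
    prev=P
E
```

```text
t 25.175 pos [ 0.6171 -0.0008  0.1204] head -1.6 tilt [-0.0011  0.     -1.    ] F [-6.1  0.2  4.8] open 0.114
shift now [0.06 0.04 0.24] yaw 0.004 shift after yaw [0.06 0.04 0.24]
2.5 [-0.227  0.824] [-0.23  0.82]
5.0 [-0.263  0.813] [-0.49  1.64]
7.5 [-0.298  0.801] [-0.79  2.44]
10.0 [-0.333  0.787] [-1.12  3.23]
12.5 [-0.367  0.772] [-1.49  4.  ]
15.0 [-0.4    0.755] [-1.89  4.75]
17.5 [-0.433  0.737] [-2.32  5.49]
20.0 [-0.465  0.718] [-2.79  6.21]
22.5 [-0.496  0.697] [-3.28  6.91]
25.0 [-0.526  0.674] [-3.81  7.58]
27.5 [-0.554  0.651] [-4.36  8.23]
30.0 [-0.582  0.626] [-4.95  8.86]
32.5 [-0.609  0.6  ] [-5.55  9.46]
35.0 [-0.635  0.573] [-6.19 10.03]
37.5 [-0.659  0.545] [-6.85 10.57]
40.0 [-0.682  0.515] [-7.53 11.09]
42.5 [-0.704  0.485] [-8.23 11.58]
45.0 [-0.725  0.454] [-8.96 12.03]
```

servo_tool --increments "-0.2 0 -0.4 0 0;-0.13 0 -0.42 0 0;-0.13 0 -0.41 0 0;-0.13 0 -0.41 0 0;0 0 0 0 0"

```text
time_s: 25.8
eef_pos: [0.6121, -0.0007, 0.1372]
eef_rot: [0.0, 1.0, -0.014, 0.001]
wrist_force: [4.2, -0.1, -3.6]
opening: 0.117
```

```bash
cat > lid.py <<'E'
from h import *
from bench import ctrl
import sys
o=ctrl.get_obs(); par=ctrl.camera_params("wrist")
p,d=ctrl.camera("wrist"); cv2.imwrite(f"pics/{sys.argv[1]}.png",p[:,:,::-1])
W=cloud(d,par,wristT(o,par)); c,s=np.cos(np.radians(-1.85)),np.sin(np.radians(-1.85))
H=np.array([.4278,.0048,.07]); Q=W-H; x=Q[...,0]*c+Q[...,1]*s; y=-Q[...,0]*s+Q[...,1]*c; z=Q[...,2]
a=float(sys.argv[2]); a=np.radians(a)
u=x*np.cos(a)+z*np.sin(a); n=-x*np.sin(a)+z*np.cos(a)
m=(d>0)&(p.min(2)>60)&(u>.02)&(u<.17)&(abs(y)<.13)&(n<.03)&(n>-.02)
A=np.polyfit(x[m],z[m],1)
for _ in range(3):
    e=abs(z-np.polyval(A,x)); mm=m&(e<.004); A=np.polyfit(x[mm],z[mm],1)
print("lid angle fit",np.degrees(np.arctan(A[0])).round(2),mm.sum(),m.sum(),"offset at hinge",A[1].round(4))
t=o["eef_pos"]-H; g=np.array([t[0]*c+t[1]*s,t[2]-.0024]); r=np.hypot(*g); an=np.degrees(np.arctan2(g[1],g[0])-np.arctan2(.048,.19))
print("from tcp: r",r.round(4),"angle",an.round(2))
go(o,[.4278+.1003*c,.0048+.1003*s,.2408],-1.85)
E
python3 lid.py w8 5
```

```text
lid angle fit 5.07 90553 90553 offset at hinge 0.01
from tcp: r 0.1955 angle 5.19
t 25.8 pos [ 0.6121 -0.0007  0.1372] head -1.6 tilt [ 0.0014 -0.     -1.    ] F [ 4.2 -0.1 -3.6] open 0.117
shift now [-8.400e+00  1.000e-02 -1.037e+01] yaw 0.004 shift after yaw [ -8.41   0.05 -10.36]
```

The lid fit (5.1°) and the TCP arc (5.2°) agree, and the forces are small. Keep raising along the arc.

servo_tool --increments "-0.28 0 -0.8 0 0;-0.33 0 -0.79 0 0;-0.37 0 -0.77 0 0;-0.4 0 -0.75 0 0;-0.43 0 -0.74 0 0;-0.47 0 -0.72 0 0;-0.5 0 -0.7 0 0;-0.53 0 -0.67 0 0;0 0 0 0 0"

```text
time_s: 26.98
eef_pos: [0.5796, 0.0004, 0.1977]
eef_rot: [-0.0, 1.0, -0.014, 0.002]
wrist_force: [6.3, 2.3, 1.9]
opening: 0.113
```

```bash
python3 lid.py w9 25
```

```text
lid angle fit 24.66 59221 59221 offset at hinge 0.011
from tcp: r 0.1969 angle 25.35
t 26.975 pos [5.796e-01 4.000e-04 1.977e-01] head -1.6 tilt [ 0.0035 -0.     -1.    ] F [6.3 2.3 1.9] open 0.113
shift now [-5.14  0.02 -4.33] yaw 0.004 shift after yaw [-5.16  0.05 -4.31]
```

View pics/w9.png

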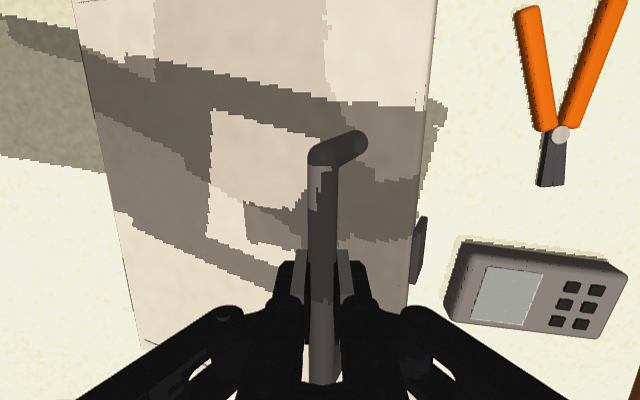

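The bar is held between the pads at (325,270) and the lid's white face has risen. Forces are small.

servo_tool --increments "-0.56 0 -0.64 0 0;-0.59 0 -0.62 0 0;-0.62 0 -0.59 0 0;-0.64 0 -0.57 0 0;-0.67 0 -0.54 0 0;-0.69 0 -0.51 0 0;0 0 0 0 0;0 0 0 0 0"

```text
time_s: 28.02
eef_pos: [0.5436, 0.0016, 0.2335]
eef_rot: [-0.0, 1.0, -0.014, 0.004]
wrist_force: [8.3, 2.9, 6.3]
opening: 0.109
```

```bash
python3 lid.py w10 40
```

```text
lid angle fit 39.27 41618 41618 offset at hinge 0.0129
from tcp: r 0.1984 angle 40.11
t 28.025 pos [0.5436 0.0016 0.2335] head -1.6 tilt [ 7.8e-03  2.0e-04 -1.0e+00] F [8.3 2.9 6.3] open 0.109
shift now [-1.55  0.04 -0.74] yaw 0.004 shift after yaw [-1.55  0.05 -0.73]
```

View pics/w10.png

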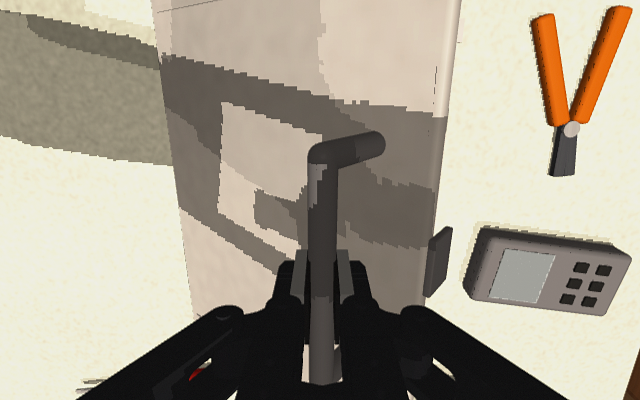

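servo_tool --increments "-0.47 0 -0.4 0 0;-0.49 0 -0.37 0 0;-0.5 0 -0.33 0 0;0 0 0 0 0;0 0 0 0 0"

```text
time_s: 28.7
eef_pos: [0.5285, 0.0021, 0.2441]
eef_rot: [-0.0, 1.0, -0.014, 0.003]
wrist_force: [7.8, 3.6, 4.0]
opening: 0.11
```

```bash
python3 lid.py w11 45; python3 - <<'E'
from h import *
from bench import ctrl
c,s=np.cos(np.radians(-1.85)),np.sin(np.radians(-1.85))
H=np.array([.4278,.0048,.07])
for n in("top","scene"):
    p,d=ctrl.camera(n); cv2.imwrite(f"pics/{n}2.png",p[:,:,::-1]); W=cloud(d,ctrl.camera_params(n))
    Q=W-H; x=Q[...,0]*c+Q[...,1]*s; y=-Q[...,0]*s+Q[...,1]*c; z=Q[...,2]
    a=np.pi/4; u=x*np.cos(a)+z*np.sin(a); nn=-x*np.sin(a)+z*np.cos(a)
    lo,hi=(0.003,.018) if n=="top" else (-.008,.008)
    m=(d>0)&(p.min(2)>50)&(u>.02)&(u<.21)&(abs(y)<.135)&(nn>lo)&(nn<hi)
    for _ in range(4):
        C=np.cov(u[m],nn[m]); b=np.polyfit(u[m],nn[m],1); m&=abs(nn-np.polyval(b,u))<.004
    print(n,m.sum(),"angle",45+np.degrees(np.arctan(b[0])).round(2),"n off",b[1].round(4), u[m].min().round(3),u[m].max().round(3))
    if n=="top":
        g=p.max(2)
        for nm,za,zb in(("base",.03,.055),("med",.066,.09),("small",.1,.125)):
            k=np.zeros(g.shape,bool);k[190:275,415:500]=1
            k&=(W[...,2]>za)&(W[...,2]<zb)&(g<70); print(nm,rect(W[k]),np.median(W[k][:,2]))
E
```

```text
lid angle fit 44.59 36703 36703 offset at hinge 0.014
from tcp: r 0.1991 angle 45.42
t 28.7 pos [0.5285 0.0021 0.2441] head -1.59 tilt [ 6.6e-03  5.0e-04 -1.0e+00] F [7.8 3.6 4. ] open 0.11
shift now [-0.05  0.06  0.33] yaw 0.004 shift after yaw [-0.04  0.06  0.33]
top 3261 angle 44.71 n off 0.0105 0.02 0.21
base (array([ 501.5, -368.2]), array([137.9,  90.9]), -14.68) 0.04086645068760997
med (array([ 502.9, -367.6]), array([111.1,  64.6]), -13.85) 0.0766994265267752
small (array([ 501.6, -366.8]), array([79.8, 48. ]), -13.66) 0.11078708634653989
scene 1660 angle 44.66 n off 0.0004 0.02 0.21
```

View pics/scene2.png

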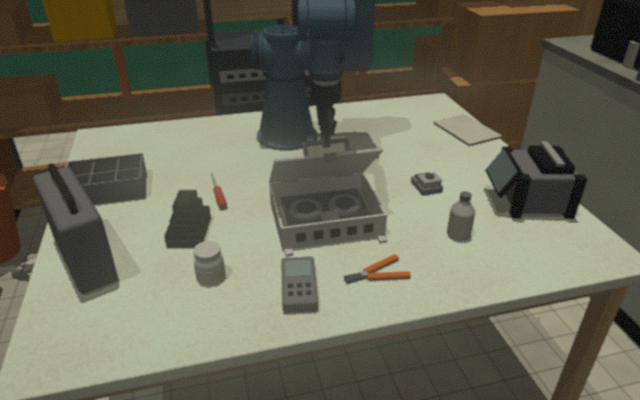

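View pics/top2.png

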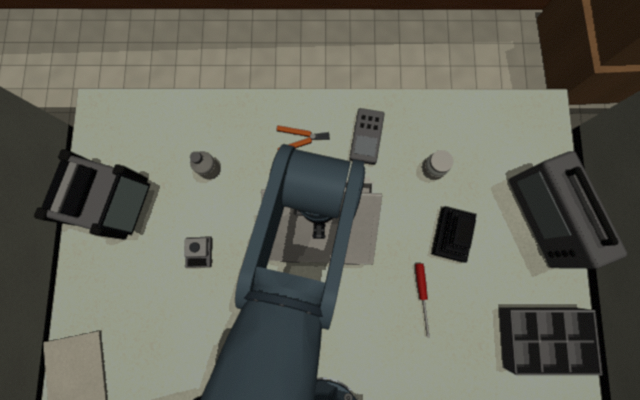

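All three cameras put the lid at 44.6–44.7°. The scene view shows the box open under the lid at (325,150), and the stack and bystanders in place. One small step up, then settle.

servo_tool --increments "-0.08 0 -0.06 0 0;0 0 0 0 0;0 0 0 0 0;0 0 0 0 0;0 0 0 0 0;0 0 0 0 0;0 0 0 0 0;0 0 0 0 0;0 0 0 0 0;0 0 0 0 0"

```text
time_s: 30.1
eef_pos: [0.5277, 0.0021, 0.2445]
eef_rot: [-0.0, 1.0, -0.014, 0.003]
wrist_force: [7.7, 4.7, 5.3]
opening: 0.112
```

```bash
python3 lid.py w12 45; sleep 1; python3 lid.py w13 45
```

```text
lid angle fit 44.85 36466 36466 offset at hinge 0.0141
from tcp: r 0.199 angle 45.68
t 30.1 pos [0.5277 0.0021 0.2445] head -1.6 tilt [ 6.4e-03  5.0e-04 -1.0e+00] F [7.7 4.7 5.3] open 0.112
shift now [0.03 0.06 0.37] yaw 0.004 shift after yaw [0.04 0.05 0.37]
lid angle fit 44.86 36469 36469 offset at hinge 0.0141
from tcp: r 0.1991 angle 45.68
t 30.15 pos [0.5278 0.0021 0.2446] head -1.59 tilt [ 6.5e-03  5.0e-04 -1.0e+00] F [8.4 4.3 4.3] open 0.11
shift now [0.03 0.06 0.38] yaw 0.004 shift after yaw [0.03 0.06 0.38]
```

View pics/w13.png

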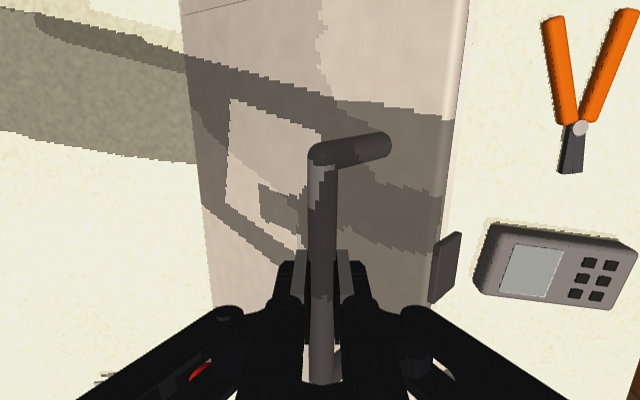

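The lid is steady at about 44.9° by the camera and 45.7° by the arm, with the bar between the pads at (322,270). Handing in.

```bash
python3 - <<'E'
from bench import ctrl
print(ctrl.hand_in())
E
```

```text
the job is handed in; nothing more can be done
None
```

I stacked the medium case and then the small one on the large case. I then raised the lid by its bar handle to about 45° and handed the job in at about 30 s, with the gripper still holding it.

- **Stack:** In the last wrist-camera check the three case centres agreed within about 1.5 mm and their yaws within about 0.6°. The tops were at 40, 76 and 110 mm. A later check with the top camera gave 1–2 mm and about 1°. The large case stayed within a millimetre or so of where it stood. The bystanders look unmoved in the pictures, though I did not measure them again.
- **Lid:** The last wrist-camera fit gave 44.9°, the same in two pictures 0.05 s apart. The top and scene cameras read 44.7° before the final nudge of about 0.3°.
- **What disagreed:** The angle worked out from the arm's own position was 45.7°, about 0.8° more than the cameras. That position also put the bar 3 mm too far from the hinge, so I trusted the cameras. The wrist force was a steady 10 N or so, probably from that same offset.

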